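# Find the unlatched lid of the findings case and tip it open

### The job

One of the four lids of the findings case has slipped off its catch: press the ribbed rear ends of the lids gently, one after another, until you find the lid that rocks, and press on so that its front edge tips well up. Then push that lid over with the fingertips until it stands fully open, upright or beyond. Do not force any lid, and leave the other things on the board where they lie.

Things in the scene. Friction and masses are not known exactly. Their poses are not given: they have to be found in the camera images.
- case: Findings case: fixed grey steel box 128 deep (x) x 232 wide (y) x 58 high mm on a plywood board (top 109 mm above the table). Origin: centre of its underside; x to its back, y to its left; four blank card holders on its front (-x). Four identical aluminium lids side by side 56 mm apart, flush with the rim, each 111 x 48 x 4 mm, on a pivot along y 73 mm behind its front edge, 55.5 mm above the underside.
- lid_1 (a joint): Angle of one of the lids, rad: 0 closed, grows as its front edge rises, 1.57 upright, 1.75 open stop. Joint numbers do not tell the lids' places. Three lids are on springy catches (3 N m/rad): 10 N turns them by 0.02 to 0.06 rad, no more. One is free: 2 to 6 N tip it, rear down into the well, front up; a stiff pivot (0.035 N m) keeps it where it is left.
- press_1 (a point): Place to press on the leftmost lid: top face of its rear end (three black rubber ribs) when closed, mid-width, 57.5 mm above the case's underside, 22 mm behind the pivot, 17 mm in front of the well's rear wall; fixed to the case. Axes as the case's. Pressed 19 mm down by a 20 mm wide fingertip the free lid stands near 1 rad; below 0.8 rad its front edge jams on a finger pushing it level to the back.
- lid_2 (a joint): Angle of another of the lids, as lid_1.
- press_2 (a point): Place to press on the second lid from the left, as press_1.
- lid_3 (a joint): Angle of another of the lids, as lid_1.
- press_3 (a point): Place to press on the third lid from the left, as press_1.
- lid_4 (a joint): Angle of another of the lids, as lid_1.
- press_4 (a point): Place to press on the rightmost lid, as press_1.
- round_tin: Bystander: round tin with a yellow lid, 65 across, 31 high mm, loose on the board. Origin: centre of its underside. Leave it alone.
- wax_block: Bystander: yellow wax block, 36x55x23 mm, loose on the board. Origin: centre of its underside. Leave it alone.
- buckle_2: Bystander: small metal ladder buckle lying flat, 25x68x7 mm, loose on the board. Origin: centre of its underside. Leave it alone.

How it is judged:
On the way:
1. the lid that rocks has been pressed by the fingers so that its front edge stands up (((value of joint lid_1 between 0.2 and 1.3 rad and contact force between the fingers and lid_1 above 0.3 N) or (value of joint lid_2 between 0.2 and 1.3 rad and contact force between the fingers and lid_2 above 0.3 N) or (value of joint lid_3 between 0.2 and 1.3 rad and contact force between the fingers and lid_3 above 0.3 N) or (value of joint lid_4 between 0.2 and 1.3 rad and contact force between the fingers and lid_4 above 0.3 N))), for 0.05 s.
At the end, for the whole second after the job is handed in: One lid stands open by more than 1.45 rad (83 degrees) and is at rest; the tin, the wax block and the buckle on the board on the board are within 20 mm of where they lay (((value of joint lid_1 above 1.45 rad and velocity of joint lid_1 between -0.1 and 0.1 rad/s) or (value of joint lid_2 above 1.45 rad and velocity of joint lid_2 between -0.1 and 0.1 rad/s) or (value of joint lid_3 above 1.45 rad and velocity of joint lid_3 between -0.1 and 0.1 rad/s) or (value of joint lid_4 above 1.45 rad and velocity of joint lid_4 between -0.1 and 0.1 rad/s)) and distance of each of round_tin, wax_block, buckle_2 from where it was at the start of the episode below 0.02 m); the robot touches nothing.
It fails at once if a lid is forced: pressed with more than 40 N (contact force between any of the arm, the fingers and lid_1 above 40 N or contact force between any of the arm, the fingers and lid_2 above 40 N or contact force between any of the arm, the fingers and lid_3 above 40 N or contact force between any of the arm, the fingers and lid_4 above 40 N).
It fails at once if a bystander on the board is lifted, carried or pushed away (more than 20 mm) (distance of any of round_tin, wax_block, buckle_2 from where it was at the start of the episode above 0.02 m).
It also fails if it takes over 48 s, if anything falls off the work surface, if the arm or the gripper's body presses on something with over 40 N, if the wrist force passes 120 N, or if a joint passes its speed limit or range.

### The arm

A 6-joint arm with a two-finger parallel gripper is mounted at the origin on a cart in front of the work surface, level with it; the furniture and walls round the work are solid. World frame = base frame: x ahead of the robot, y to its left, z up, the work surface at z = 0. Lengths are in m, angles in rad, forces in N, time in s.
With the tool pointing down it reaches from about 0.375 to 0.925 m from the base axis. Payload 5.7 kg.
Tool frame: the origin (TCP) lies between the finger pads; the fingertips stand 17 mm ahead of it and the grasp point (between the pads) lies 2 mm behind it; z points along the fingers, y is the direction in which the jaws open and shut (so a half turn about z gives the same grasp; the last joint's range is limited). The gripper opens to 85 mm and grips with 20 to 120 N. Pads are 22 mm wide; open, the fingers measure 114 mm over their backs; the gripper's body (76 mm by 85 mm) begins 54 mm behind the grasp point. The pads swing forward as they close: fully open they stand 13 mm farther back than shut.
Start: joints at [-1.253, 0.359, 1.51, -0, 1.272, -0.115], TCP at [0.252, -0.545, 0.248] pointing down, gripper open.
Joint ranges: [-2.97, 2.97], [-1.01, 2.36], [0.21, 2.38], [-0.96, 4.11], [0.2, 2.71], [-2.98, 2.98]. Speed limits (rad/s): [2.39, 2.39, 3.14, 3.14, 3.14, 3.14].

### API

Orientations are given as a 3x3 rotation matrix whose columns are the frame's x, y, z axes.
In Python, from bench import telemetry, optics, bot gives the robot as it stands.
- The arm moves only by the tool servo_tool, never from a script. Its argument "steps" is a list of rows, each an object of numbers: "dx", "dy", "dz": the shift along the tool's x, y, z as a fraction of full scale; "wx", "wy", "wz": the turn, a rotation vector about the tool's x, y, z as a fraction of full scale. A call has 1 to 10 rows; each row is the pose to reach, as a shift and turn from the pose commanded when the call began, along the tool's axes at that moment, turning the shorter way round; what a row does not reach only later rows make up. Full scale, the value 1, is 200 mm for a shift and pi rad for a turn. A row lasts 1/12 s, in which the tool goes at most 41.7 mm and 7.16 degrees, less where a joint would pass 70% of its speed; a pose out of reach is approached as far as the arm can. A call with a number of a shift or a turn outside -1 to 1 is refused whole. A call with a gripper value outside its range is refused whole. "grip" is the opening, from -1 (shut) to 1 (fully open), so that 0 is half open, set as the call begins (left out, the last holds). The fingers move at their own pace and stop on an object; "force" is the grip in N (left out, the last holds). Time passes only in rows, so rows that repeat a pose let the fingers close. It gives the time, the measured TCP pose, the force and the opening at its end, in the units of the state.
- telemetry.get_obs(): the state, without advancing time (a new reading comes with each control period).
- optics.grab_frame(name): name is "scene" or "top"; returns a dict with "frame" (420x560x3 uint8, red, green, blue), "K" (3x3 intrinsics, pixels), "k1" (the pictures are not rectified: a ray, as slopes to the right and down, at radius r is drawn at 1 + k1 r^2 times it, then the intrinsics apply), "rvec" (rotation vector, rad) and "tvec" (3), from world to camera coordinates, as OpenCV has them. Camera axes: x right, y down, z forward; pixel columns grow to the right and rows downward; lengths in m; the calibration is good to about 2 mm. A picture is of the moment at which its call begins. There is no depth.
- bot.close_job(): hands the job in, once; it reports no verdict.
Trained networks look in the newest picture that a camera, given by its name, has taken for a name from the list of things; names that differ only in an ending like _2 or _b are one class to them, and where a whole thing is asked for, a point or a joint stands for the part that bears it (a point fixed in the world has none). Each returns a list of dicts, best first, with "score" (0 to 1); they miss things now and then, are a little off and sometimes report something else, mostly with a low value. They report only what shows in the picture. A call takes as long as a camera call.
- optics.recognise(camera, query): "position" ([row, column] in pixels, amid what is visible of it).
The state is a dict: "t": time; "q": joint angles; "qd": joint speeds; "tau": joint torques, N m; "tcp_pos": TCP position; "ee_rot": TCP orientation; "ft_force": force on the tool from outside, world axes, zero at the start; "moment": the same for the moment, N m; "finger_gap": finger opening in m.
Only numpy, scipy, OpenCV 4.12 (cv2) and the standard library are available. Lean on these libraries where they do the work, as an engineer would, in place of code of your own. Each camera call takes 0.05 s, during which the arm holds its last target. There are 200 camera calls.

## Working session

There is one attempt and no reset: what is moved stays moved. The work goes in short steps, Python scripts to look and compute and a tool call to move; the robot and the scene stay as the last step left them, time stands still between calls to the robot, and variables do not carry over. Pictures are saved under pics/ and viewed, about 8 in all and at most 12, crops included, and the job is handed in when it is done.

Besides the shell and the picture viewer there is one more tool, called after "Request:" in YAML: its name, and indented under it one key for each argument. servo_tool: Moves the arm, as the interface text tells. Its arguments: {"type":"object","properties":{"steps":{"type":"array","items":{"type":"object","properties":{"dx":{"type":"number"},"dy":{"type":"number"},"dz":{"type":"number"},"wx":{"type":"number"},"wy":{"type":"number"},"wz":{"type":"number"}}}},"grip":{"type":"number"},"force":{"type":"number"}},"required":["steps"]}

```bash
mkdir -p pics
cat > h.py <<'E'
import numpy as np,cv2
from bench import telemetry,optics,bot
def grab(n,f=None):
    d=optics.grab_frame(n)
    if f: cv2.imwrite('pics/'+f,d['frame'][:,:,::-1])
    return d
def dist(d): return np.array([d['k1'],0,0,0],float)
def proj(d,P): return cv2.projectPoints(np.array(P,float).reshape(-1,1,3),np.array(d['rvec'],float),np.array(d['tvec'],float),np.array(d['K'],float),dist(d))[0][:,0]
def ray(d,uv,z):
    n=cv2.undistortPoints(np.array(uv,float).reshape(-1,1,2),np.array(d['K'],float),dist(d))[:,0]
    R=cv2.Rodrigues(np.array(d['rvec'],float))[0];c=-R.T@np.array(d['tvec'],float).ravel()
    v=np.c_[n,np.ones(len(n))]@R
    return c+v*((z-c[2])/v[:,2])[:,None]
E
python3 - <<'E'
from h import *
o=telemetry.get_obs();print({k:np.round(v,3) for k,v in o.items()})
for c in('scene','top'):
    d=grab(c,c+'0.png')
    R=cv2.Rodrigues(np.array(d['rvec'],float))[0];print(c,'cam',-R.T@np.array(d['tvec']).ravel(),d['k1'])
    for q in('case','press_1','press_2','press_3','press_4','lid_1','round_tin','wax_block','buckle_2'):
        for r in optics.recognise(c,q)[:5]:
            p=r['position'];print(q,round(r['score'],2),np.round(p),np.round(ray(d,[p[1],p[0]],.167)[0],3))
E
```

```text
{'t': np.float64(0.0), 'q': array([-1.253,  0.359,  1.511, -0.   ,  1.272, -0.115]), 'qd': array([ 0.001, -0.   , -0.001, -0.001, -0.   ,  0.001]), 'tau': array([-1.0000e-03, -5.2763e+01, -2.7862e+01, -0.0000e+00,  1.3000e-02,
        0.0000e+00]), 'tcp_pos': array([ 0.251, -0.544,  0.247]), 'ee_rot': array([[ 0.908,  0.419, -0.001],
       [ 0.419, -0.908,  0.002],
       [ 0.   , -0.002, -1.   ]]), 'ft_force': array([ 0.17 , -0.056,  0.106]), 'moment': array([0.018, 0.012, 0.001]), 'finger_gap': np.float64(0.086)}
scene cam [-0.09113988  0.47490799  0.77545696] -0.1525351621880699
case 0.8 [262. 286.] [0.35  0.252 0.167]
press_1 0.86 [264. 274.] [0.355 0.271 0.167]
press_2 0.86 [264. 274.] [0.355 0.271 0.167]
press_3 0.86 [264. 274.] [0.355 0.271 0.167]
press_4 0.86 [264. 274.] [0.355 0.271 0.167]
lid_1 0.77 [201. 288.] [0.475 0.184 0.167]
lid_1 0.7 [221. 275.] [0.44  0.227 0.167]
lid_1 0.64 [245. 263.] [0.4   0.269 0.167]
lid_1 0.58 [182. 304.] [0.506 0.134 0.167]
wax_block 0.5 [220. 276.] [0.44  0.225 0.167]
buckle_2 0.78 [282. 314.] [0.296 0.232 0.167]
top cam [0.39236005 0.19201986 1.04287081] 0.012850689938342435
case 0.84 [228. 288.] [0.421 0.168 0.167]
case 0.3 [265. 264.] [0.344 0.217 0.167]
press_1 0.89 [236. 282.] [0.404 0.18  0.167]
press_2 0.89 [236. 282.] [0.404 0.18  0.167]
press_3 0.89 [236. 282.] [0.404 0.18  0.167]
press_4 0.89 [236. 282.] [0.404 0.18  0.167]
lid_1 0.93 [190. 302.] [0.503 0.137 0.167]
lid_1 0.81 [200. 280.] [0.481 0.184 0.167]
lid_1 0.72 [217. 259.] [0.445 0.229 0.167]
round_tin 0.63 [228. 327.] [0.422 0.084 0.167]
wax_block 0.61 [247. 297.] [0.382 0.148 0.167]
buckle_2 0.47 [265. 266.] [0.344 0.212 0.167]
```

Run:
```python
import cv2
a=cv2.imread('pics/top0.png');c=a[130:330,170:390];cv2.imwrite('pics/topc.png',cv2.resize(c,None,fx=3,fy=3,interpolation=cv2.INTER_CUBIC)[:600])
```

```text
(no output)
```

View pics/topc.png

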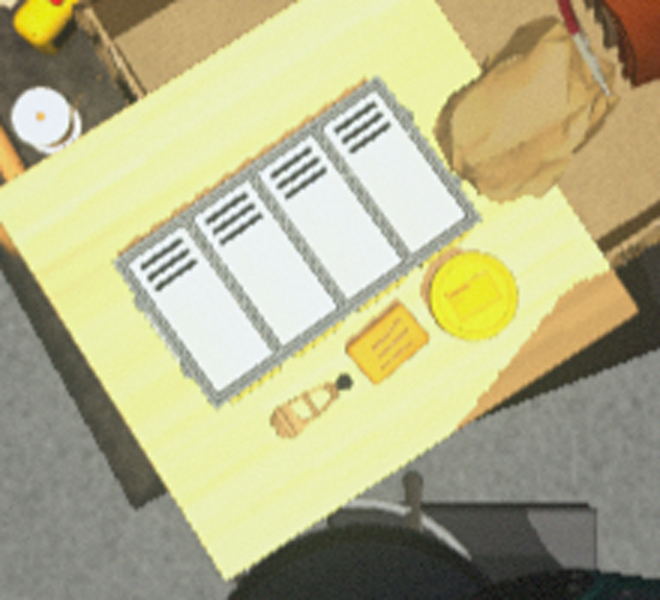

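View pics/scene0.png

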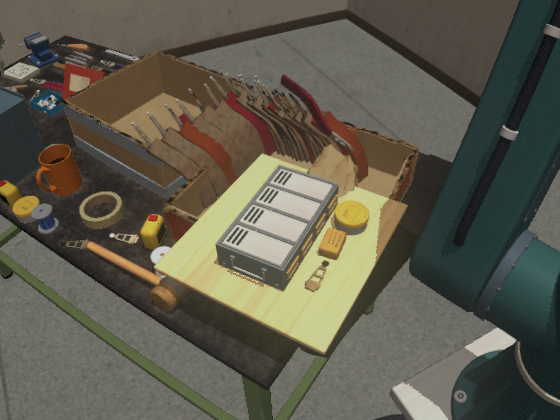

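The top crop shows the case with its rim corners at crop (117,262), (378,78), (480,217) and (217,407). All four lids look closed, with the ribs to the upper left. The buckle, wax block and tin lie in front of it.

```bash
cat >> h.py <<'E'
from scipy.optimize import least_squares
from scipy.spatial.transform import Rotation as Ro
def case_pts(p,L):
    c,s=np.cos(p[2]),np.sin(p[2]);L=np.array(L,float)
    return np.c_[p[0]+c*L[:,0]-s*L[:,1],p[1]+s*L[:,0]+c*L[:,1],.109+L[:,2]]
E
python3 - <<'E'
from h import *
d=grab('top');s=grab('scene')
uv=np.array([[117,262],[378,78],[480,217],[217,407]])/3.+[170,130]
L=[[.064,.116,.058],[.064,-.116,.058],[-.064,-.116,.058],[-.064,.116,.058]]
f=lambda p:(proj(d,case_pts(p,L))-uv).ravel()
r=least_squares(f,[.42,.17,.5]);p=r.x;print(p,np.degrees(p[2]),r.fun.round(1))
np.save('case.npy',p)
# pivot x: lid front -? print press points for lid front = -0.0555+offset candidates
im=d['frame'][:,:,::-1].copy();im2=s['frame'][:,:,::-1].copy()
im=cv2.resize(im[150:280,200:340],None,fx=5,fy=5);im2=cv2.resize(im2[150:300,200:360],None,fx=5,fy=5)
for pt in proj(d,case_pts(p,L)):cv2.circle(im,tuple(int(v) for v in (pt-[200,150])*5),3,(0,0,255),-1)
for pt in proj(s,case_pts(p,L)):cv2.circle(im2,tuple(int(v) for v in (pt-[200,150])*5),3,(0,0,255),-1)
# rib triplets expected: draw y lines every press with x candidates .03,.035,.04
for y in(.084,.028,-.028,-.084):
    for x,c in((.0395,(255,0,0)),):
        for D,I in((d,im),(s,im2)):
            pt=proj(D,case_pts(p,[[x,y,.0575]]))[0];cv2.circle(I,tuple(int(v) for v in (pt-[200,150])*5),3,c,-1)
cv2.imwrite('pics/fit.png',cv2.resize(np.hstack([im[:,:],cv2.resize(im2,(693,650))]),(800,373)))
print(case_pts(p,[[.0395,y,.0575] for y in(.084,.028,-.028,-.084)]).round(4))
o=telemetry.get_obs();R=o['ee_rot'];print('tool yaw',np.degrees(np.arctan2(R[1,0],R[0,0])))
E
```

```text
[0.45929216 0.206408   0.62652848] 35.89743778632899 [-1.8 -0.   0.4 -1.7  1.6  0.4 -0.1  1.3]
[[0.442  0.2976 0.1665]
 [0.4749 0.2523 0.1665]
 [0.5077 0.2069 0.1665]
 [0.5405 0.1615 0.1665]]
tool yaw 24.797561024670006
```

View pics/fit.png

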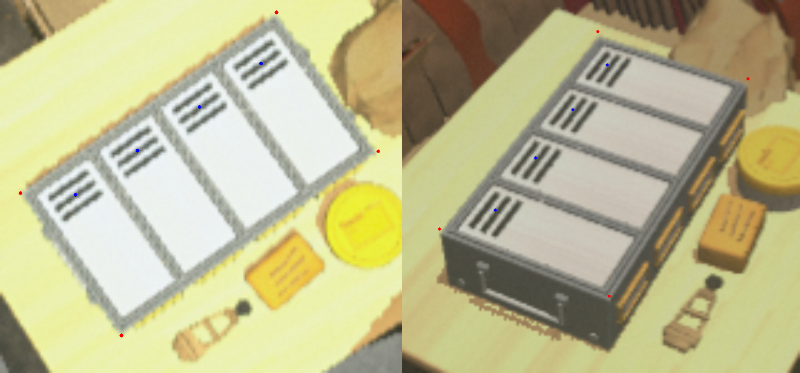

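The dots from the fit sit about on the middle ribs in both views, though the rim itself is slightly smaller than I assumed. I'll refine the pose from the white lids in the top view.

Run:
```python
from h import *
d=grab('top');g=cv2.resize(d['frame'],None,fx=4,fy=4,interpolation=cv2.INTER_CUBIC)
m=((g.min(2)>185)).astype(np.uint8)
n,lab,st,ce=cv2.connectedComponentsWithStats(m)
rects=[]
for i in range(1,n):
    if st[i,4]>8000 and 700<st[i,0]<1400:
        r=cv2.minAreaRect(np.argwhere(lab==i)[:,::-1].astype(np.float32));print(st[i],r)
        c=(cv2.boxPoints(r)+.5)/4-.5
        w=ray(d,c,.1665);e=[np.linalg.norm(w[0]-w[1]),np.linalg.norm(w[1]-w[2])]
        print(w.mean(0).round(4),np.round(e,4))
        l=(w[1]-w[0],w[2]-w[1])[int(e[1]>e[0])];print(np.degrees(np.arctan2(l[1],l[0]))%180)
```

```text
[ 702  490  540  352 8503] ((963.8485107421875, 656.930908203125), (37.12494659423828, 638.3455200195312), 57.6264762878418)
[0.5585 0.2675 0.1665] [0.3404 0.0202]
123.21466720183679
[ 1112   642   187   216 16599] ((1204.697998046875, 748.7113037109375), (208.57644653320312, 97.6524429321289), 55.00798034667969)
[0.5094 0.1404 0.1665] [0.0524 0.1114]
34.914030535997625
[ 1024   700   191   219 16904] ((1118.95947265625, 809.7431640625), (209.7107391357422, 94.16058349609375), 54.46232223510742)
[0.4765 0.1859 0.1665] [0.0502 0.1116]
35.65037737863824
[  940   760   188   221 16919] ((1032.5428466796875, 870.9352416992188), (210.61732482910156, 93.8110122680664), 54.53664016723633)
[0.4437 0.2314 0.1665] [0.0497 0.1117]
35.761965581623485
[  852   824   192   217 17158] ((946.6385498046875, 931.6961669921875), (211.3063507080078, 93.3746337890625), 54.782405853271484)
[0.4115 0.2763 0.1665] [0.0491 0.1117]
35.70124265309295
[ 1157  1366    80   314 20846] ((1196.4998779296875, 1522.4998779296875), (312.99993896484375, 78.99998474121094), 90.0)
[0.1096 0.1441 0.1665] [0.0409 0.156 ]
179.96447738453446
```

Request:
servo_tool:
  steps:
    - {"dx": 0.3,"dy": -0.28,"dz": -0.25}
    - {"dx": 0.93,"dy": -0.87,"dz": -0.25}
    - {"dx": 0.93,"dy": -0.87,"dz": -0.25}
    - {"dx": 0.93,"dy": -0.87,"dz": -0.25}
    - {"dx": 0.93,"dy": -0.87,"dz": -0.25}
    - {"dx": 0.93,"dy": -0.87,"dz": -0.25}
    - {"dx": 0.93,"dy": -0.87,"dz": -0.25}
  grip: -1
  force: 20

```text
schema error: expected keys dx, dy, dz, wx, wy, wz
```

Request:
servo_tool:
  steps:
    - {"dx": 0.93,"dy": -0.87}
    - {"dx": 0.93,"dy": -0.87}
    - {"dx": 0.93,"dy": -0.87}
    - {"dx": 0.93,"dy": -0.87}
    - {"dx": 0.93,"dy": -0.87}
    - {"dx": 0.93,"dy": -0.87}
    - {"dx": 0.93,"dy": -0.87}

```text
schema error: expected keys dx, dy, dz, wx, wy, wz
```

Request:
servo_tool:
  steps:
    - {"dx": 0.8,"dy": -0.75,"wz": -0.061}
    - {"dx": 0.8,"dy": -0.75,"wz": -0.061}
    - {"dx": 0.8,"dy": -0.75,"wz": -0.061}
    - {"dx": 0.8,"dy": -0.75,"wz": -0.061}
    - {"dx": 0.8,"dy": -0.75,"wz": -0.061}
    - {"dx": 0.8,"dy": -0.75,"wz": -0.061}
    - {"dx": 0.8,"dy": -0.75,"wz": -0.061}

```text
schema error: expected keys dx, dy, dz, wx, wy, wz
```

Request:
servo_tool:
  steps:
    - {"dx": 0.3,"dy": -0.28,"dz": -0.25,"wx": 0,"wy": 0,"wz": 0}
    - {"dx": 0.93,"dy": -0.87,"dz": -0.25,"wx": 0,"wy": 0,"wz": 0}
    - {"dx": 0.93,"dy": -0.87,"dz": -0.25,"wx": 0,"wy": 0,"wz": 0}
    - {"dx": 0.93,"dy": -0.87,"dz": -0.25,"wx": 0,"wy": 0,"wz": 0}
    - {"dx": 0.93,"dy": -0.87,"dz": -0.25,"wx": 0,"wy": 0,"wz": 0}
    - {"dx": 0.93,"dy": -0.87,"dz": -0.25,"wx": 0,"wy": 0,"wz": 0}
    - {"dx": 0.93,"dy": -0.87,"dz": -0.25,"wx": 0,"wy": 0,"wz": 0}
  grip: -1
  force: 20

```text
t: 1.73
tcp_pos: [0.3484, -0.3038, 0.299]
ee_rot: [[0.907, 0.422, 0.001], [0.422, -0.907, 0.002], [0.002, -0.002, -1.0]]
ft_force: [-0.2, 0.5, -0.5]
finger_gap: 0.0007
```

Request:
servo_tool:
  steps:
    - {"dx": 0.93,"dy": -0.87,"dz": 0,"wx": 0,"wy": 0,"wz": 0}
    - {"dx": 0.93,"dy": -0.87,"dz": 0,"wx": 0,"wy": 0,"wz": 0}
    - {"dx": 0.93,"dy": -0.87,"dz": 0,"wx": 0,"wy": 0,"wz": 0}
    - {"dx": 0.93,"dy": -0.87,"dz": 0,"wx": 0,"wy": 0,"wz": 0}
    - {"dx": 0.93,"dy": -0.87,"dz": 0,"wx": 0,"wy": 0,"wz": 0}
    - {"dx": 0.93,"dy": -0.87,"dz": 0,"wx": 0,"wy": 0,"wz": 0}
    - {"dx": 0.93,"dy": -0.87,"dz": 0,"wx": 0,"wy": 0,"wz": 0}

```text
t: 2.32
tcp_pos: [0.4451, -0.0674, 0.2986]
ee_rot: [[0.906, 0.424, 0.002], [0.424, -0.906, 0.003], [0.003, -0.002, -1.0]]
ft_force: [-0.2, -0.1, -0.8]
finger_gap: -0.0003
```

Request:
servo_tool:
  steps:
    - {"dx": 0.8,"dy": -0.75,"dz": 0,"wx": 0,"wy": 0,"wz": -0.061}
    - {"dx": 0.8,"dy": -0.75,"dz": 0,"wx": 0,"wy": 0,"wz": -0.061}
    - {"dx": 0.8,"dy": -0.75,"dz": 0,"wx": 0,"wy": 0,"wz": -0.061}
    - {"dx": 0.8,"dy": -0.75,"dz": 0,"wx": 0,"wy": 0,"wz": -0.061}
    - {"dx": 0.8,"dy": -0.75,"dz": 0,"wx": 0,"wy": 0,"wz": -0.061}
    - {"dx": 0.8,"dy": -0.75,"dz": 0,"wx": 0,"wy": 0,"wz": -0.061}
    - {"dx": 0.8,"dy": -0.75,"dz": 0,"wx": 0,"wy": 0,"wz": -0.061}

```text
t: 2.9
tcp_pos: [0.527, 0.1328, 0.2981]
ee_rot: [[0.809, 0.588, 0.001], [0.588, -0.809, 0.001], [0.001, -0.0, -1.0]]
ft_force: [1.1, -0.1, 0.6]
finger_gap: -0.0001
```

Request:
servo_tool:
  steps:
    - {"dx": 0.148,"dy": -0.082,"dz": 0.15,"wx": 0,"wy": 0,"wz": 0}
    - {"dx": 0.148,"dy": -0.082,"dz": 0.3,"wx": 0,"wy": 0,"wz": 0}
    - {"dx": 0.148,"dy": -0.082,"dz": 0.4,"wx": 0,"wy": 0,"wz": 0}
    - {"dx": 0.148,"dy": -0.082,"dz": 0.48,"wx": 0,"wy": 0,"wz": 0}
    - {"dx": 0.148,"dy": -0.082,"dz": 0.48,"wx": 0,"wy": 0,"wz": 0}
    - {"dx": 0.148,"dy": -0.082,"dz": 0.48,"wx": 0,"wy": 0,"wz": 0}

```text
t: 3.4
tcp_pos: [0.5394, 0.1595, 0.2018]
ee_rot: [[0.812, 0.584, -0.002], [0.584, -0.812, -0.001], [-0.003, -0.001, -1.0]]
ft_force: [0.4, 0.1, 0.1]
finger_gap: 0.0003
```

Run:
```python
from h import *
d=grab('scene');g=d['frame'][90:310,190:420,::-1]
cv2.imwrite('pics/s1.png',cv2.resize(g,None,fx=2.6,fy=2.6,interpolation=cv2.INTER_CUBIC))
o=telemetry.get_obs();print(o['tcp_pos'],o['ft_force'],o['t'])
```

```text
[0.54038967 0.15989925 0.20292332] [ 0.66137769 -0.1436941   0.15482198] 3.45
```

View pics/s1.png

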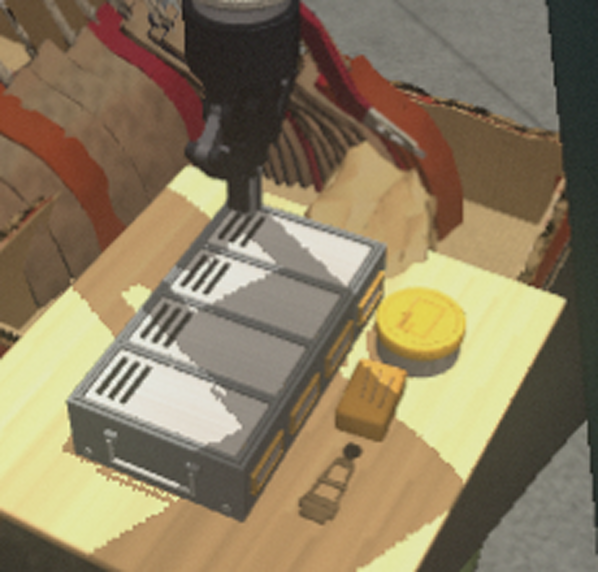

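The finger stands above the ribs of the rightmost lid, at about (245,195), and is clear of everything. Next I press down.

Request:
servo_tool:
  steps:
    - {"dx": 0.015,"dy": -0.01,"dz": 0.04,"wx": 0,"wy": 0,"wz": 0}
    - {"dx": 0.015,"dy": -0.01,"dz": 0.07,"wx": 0,"wy": 0,"wz": 0}
    - {"dx": 0.015,"dy": -0.01,"dz": 0.09,"wx": 0,"wy": 0,"wz": 0}
    - {"dx": 0.015,"dy": -0.01,"dz": 0.09,"wx": 0,"wy": 0,"wz": 0}
    - {"dx": 0.015,"dy": -0.01,"dz": 0.09,"wx": 0,"wy": 0,"wz": 0}
    - {"dx": 0.015,"dy": -0.01,"dz": 0.09,"wx": 0,"wy": 0,"wz": 0}

```text
t: 3.95
tcp_pos: [0.5415, 0.1646, 0.1845]
ee_rot: [[0.811, 0.585, 0.0], [0.585, -0.811, 0.0], [0.0, 0.0, -1.0]]
ft_force: [-0.0, 0.7, 0.2]
finger_gap: -0.0004
```

Request:
servo_tool:
  steps:
    - {"dx": 0,"dy": 0,"dz": 0.003,"wx": 0,"wy": 0,"wz": 0}
    - {"dx": 0,"dy": 0,"dz": 0.006,"wx": 0,"wy": 0,"wz": 0}
    - {"dx": 0,"dy": 0,"dz": 0.008,"wx": 0,"wy": 0,"wz": 0}
    - {"dx": 0,"dy": 0,"dz": 0.008,"wx": 0,"wy": 0,"wz": 0}

```text
t: 4.28
tcp_pos: [0.5416, 0.1646, 0.183]
ee_rot: [[0.811, 0.585, 0.0], [0.585, -0.811, 0.0], [0.0, 0.0, -1.0]]
ft_force: [-1.3, -0.0, 2.0]
finger_gap: -0.0003
```

Contact at z = 0.183; I press a bit more.

Request:
servo_tool:
  steps:
    - {"dx": 0,"dy": 0,"dz": 0.004,"wx": 0,"wy": 0,"wz": 0}
    - {"dx": 0,"dy": 0,"dz": 0.008,"wx": 0,"wy": 0,"wz": 0}
    - {"dx": 0,"dy": 0,"dz": 0.008,"wx": 0,"wy": 0,"wz": 0}
    - {"dx": 0,"dy": 0,"dz": 0.008,"wx": 0,"wy": 0,"wz": 0}

```text
t: 4.62
tcp_pos: [0.5417, 0.1647, 0.1813]
ee_rot: [[0.811, 0.585, 0.001], [0.585, -0.811, 0.0], [0.001, 0.0, -1.0]]
ft_force: [0.5, 0.3, 2.5]
finger_gap: 0.0002
```

Request:
servo_tool:
  steps:
    - {"dx": 0,"dy": 0,"dz": 0.005,"wx": 0,"wy": 0,"wz": 0}
    - {"dx": 0,"dy": 0,"dz": 0.01,"wx": 0,"wy": 0,"wz": 0}
    - {"dx": 0,"dy": 0,"dz": 0.01,"wx": 0,"wy": 0,"wz": 0}
    - {"dx": 0,"dy": 0,"dz": 0.01,"wx": 0,"wy": 0,"wz": 0}

```text
t: 4.95
tcp_pos: [0.5416, 0.1646, 0.179]
ee_rot: [[0.811, 0.585, 0.0], [0.585, -0.811, 0.0], [0.0, -0.0, -1.0]]
ft_force: [0.5, 0.8, 2.4]
finger_gap: -0.0001
```

The force stays near 2.4 N while the lid keeps moving, so the rightmost lid is the free one. I press on.

Request:
servo_tool:
  steps:
    - {"dx": 0,"dy": 0,"dz": 0.01,"wx": 0,"wy": 0,"wz": 0}
    - {"dx": 0,"dy": 0,"dz": 0.02,"wx": 0,"wy": 0,"wz": 0}
    - {"dx": 0,"dy": 0,"dz": 0.03,"wx": 0,"wy": 0,"wz": 0}
    - {"dx": 0,"dy": 0,"dz": 0.04,"wx": 0,"wy": 0,"wz": 0}
    - {"dx": 0,"dy": 0,"dz": 0.04,"wx": 0,"wy": 0,"wz": 0}
    - {"dx": 0,"dy": 0,"dz": 0.04,"wx": 0,"wy": 0,"wz": 0}

```text
t: 5.45
tcp_pos: [0.5412, 0.1645, 0.1706]
ee_rot: [[0.811, 0.585, -0.001], [0.585, -0.811, -0.0], [-0.001, -0.0, -1.0]]
ft_force: [0.6, 0.6, 0.3]
finger_gap: 0.0001
```

Request:
servo_tool:
  steps:
    - {"dx": 0,"dy": 0,"dz": 0.01,"wx": 0,"wy": 0,"wz": 0}
    - {"dx": 0,"dy": 0,"dz": 0.02,"wx": 0,"wy": 0,"wz": 0}
    - {"dx": 0,"dy": 0,"dz": 0.032,"wx": 0,"wy": 0,"wz": 0}
    - {"dx": 0,"dy": 0,"dz": 0.032,"wx": 0,"wy": 0,"wz": 0}
    - {"dx": 0,"dy": 0,"dz": 0.032,"wx": 0,"wy": 0,"wz": 0}

```text
t: 5.87
tcp_pos: [0.5415, 0.1645, 0.1644]
ee_rot: [[0.811, 0.585, -0.0], [0.585, -0.811, 0.0], [0.0, -0.0, -1.0]]
ft_force: [0.6, 0.8, -0.3]
finger_gap: 0.0002
```

Run:
```python
from h import *
d=grab('scene');g=d['frame'][90:310,190:420,::-1]
cv2.imwrite('pics/s2.png',cv2.resize(g,None,fx=2.6,fy=2.6,interpolation=cv2.INTER_CUBIC))
```

```text
(no output)
```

View pics/s2.png

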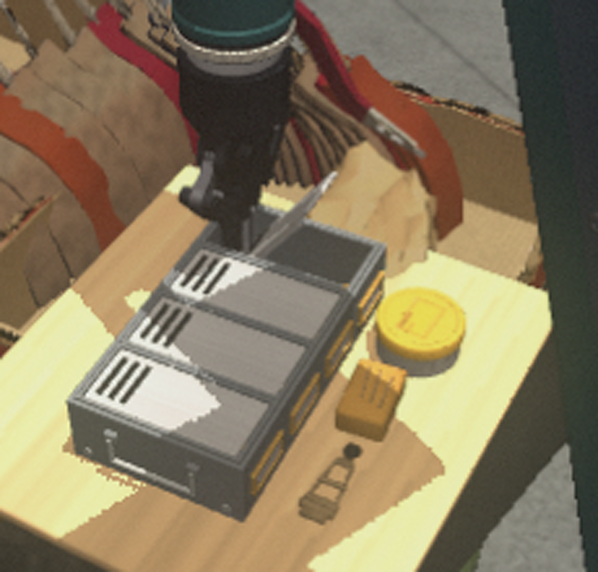

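The lid stands at about 1 rad, with its front edge at (333,178). I lift, come round to the front and push it over.

Request:
servo_tool:
  steps:
    - {"dx": 0,"dy": 0,"dz": -0.1,"wx": 0,"wy": 0,"wz": 0}
    - {"dx": 0,"dy": 0,"dz": -0.3,"wx": 0,"wy": 0,"wz": 0}
    - {"dx": 0,"dy": 0,"dz": -0.5,"wx": 0,"wy": 0,"wz": 0}
    - {"dx": 0,"dy": 0,"dz": -0.6,"wx": 0,"wy": 0,"wz": 0}
    - {"dx": 0,"dy": 0,"dz": -0.6,"wx": 0,"wy": 0,"wz": 0}
    - {"dx": -0.2,"dy": 0,"dz": -0.6,"wx": 0,"wy": 0,"wz": 0}
    - {"dx": -0.4,"dy": 0,"dz": -0.6,"wx": 0,"wy": 0,"wz": 0}
    - {"dx": -0.5,"dy": 0,"dz": -0.6,"wx": 0,"wy": 0,"wz": 0}
    - {"dx": -0.5,"dy": 0,"dz": -0.6,"wx": 0,"wy": 0,"wz": 0}
    - {"dx": -0.5,"dy": 0,"dz": -0.6,"wx": 0,"wy": 0,"wz": 0}

```text
t: 6.75
tcp_pos: [0.4588, 0.1056, 0.284]
ee_rot: [[0.812, 0.584, -0.002], [0.584, -0.812, 0.0], [-0.001, -0.001, -1.0]]
ft_force: [0.5, 0.6, 0.1]
finger_gap: 0.0001
```

Request:
servo_tool:
  steps:
    - {"dx": 0,"dy": 0,"dz": 0.1,"wx": 0,"wy": 0,"wz": 0}
    - {"dx": 0,"dy": 0,"dz": 0.2,"wx": 0,"wy": 0,"wz": 0}
    - {"dx": 0,"dy": 0,"dz": 0.3,"wx": 0,"wy": 0,"wz": 0}
    - {"dx": 0,"dy": 0,"dz": 0.34,"wx": 0,"wy": 0,"wz": 0}
    - {"dx": 0,"dy": 0,"dz": 0.34,"wx": 0,"wy": 0,"wz": 0}
    - {"dx": 0,"dy": 0,"dz": 0.34,"wx": 0,"wy": 0,"wz": 0}

```text
t: 7.25
tcp_pos: [0.4607, 0.1064, 0.2165]
ee_rot: [[0.811, 0.585, -0.001], [0.585, -0.811, 0.0], [-0.001, -0.001, -1.0]]
ft_force: [0.3, 0.0, 0.2]
finger_gap: -0.0003
```

Run:
```python
from h import *
d=grab('scene');g=d['frame'][90:310,190:420,::-1]
cv2.imwrite('pics/s3.png',cv2.resize(g,None,fx=2.6,fy=2.6,interpolation=cv2.INTER_CUBIC))
```

```text
(no output)
```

View pics/s3.png

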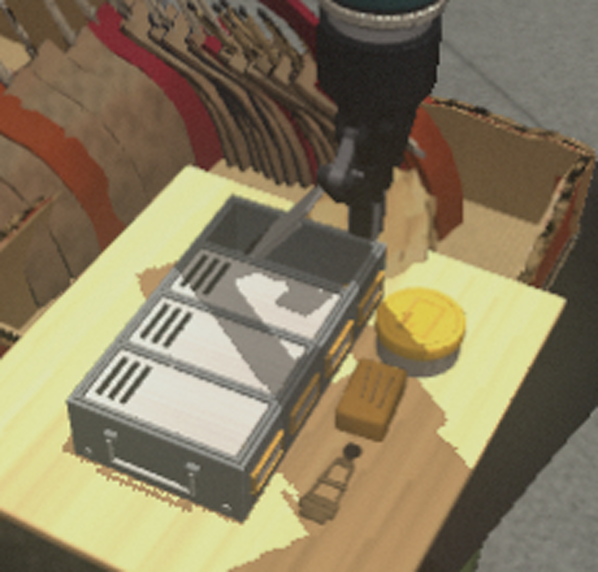

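The finger (365,220) is in front of the raised lid, whose edge is at about (325,195). I push towards the back.

Request:
servo_tool:
  steps:
    - {"dx": 0.05,"dy": 0,"dz": 0,"wx": 0,"wy": 0,"wz": 0}
    - {"dx": 0.09,"dy": 0,"dz": 0,"wx": 0,"wy": 0,"wz": 0}
    - {"dx": 0.12,"dy": 0,"dz": 0,"wx": 0,"wy": 0,"wz": 0}
    - {"dx": 0.15,"dy": 0,"dz": 0,"wx": 0,"wy": 0,"wz": 0}
    - {"dx": 0.17,"dy": 0,"dz": 0,"wx": 0,"wy": 0,"wz": 0}
    - {"dx": 0.19,"dy": 0,"dz": 0,"wx": 0,"wy": 0,"wz": 0}
    - {"dx": 0.19,"dy": 0,"dz": 0,"wx": 0,"wy": 0,"wz": 0}

```text
t: 7.88
tcp_pos: [0.4919, 0.1288, 0.2168]
ee_rot: [[0.811, 0.585, 0.001], [0.585, -0.811, 0.0], [0.001, 0.0, -1.0]]
ft_force: [0.3, -0.3, -0.0]
finger_gap: -0.0002
```

Request:
servo_tool:
  steps:
    - {"dx": 0.02,"dy": 0,"dz": 0,"wx": 0,"wy": 0,"wz": 0}
    - {"dx": 0.04,"dy": 0,"dz": 0,"wx": 0,"wy": 0,"wz": 0}
    - {"dx": 0.06,"dy": 0,"dz": 0,"wx": 0,"wy": 0,"wz": 0}
    - {"dx": 0.08,"dy": 0,"dz": 0,"wx": 0,"wy": 0,"wz": 0}
    - {"dx": 0.1,"dy": 0,"dz": 0,"wx": 0,"wy": 0,"wz": 0}
    - {"dx": 0.1,"dy": 0,"dz": 0,"wx": 0,"wy": 0,"wz": 0}

```text
t: 8.38
tcp_pos: [0.5083, 0.1405, 0.2168]
ee_rot: [[0.811, 0.585, 0.001], [0.585, -0.811, 0.001], [0.001, 0.0, -1.0]]
ft_force: [0.2, 0.4, 0.1]
finger_gap: 0.0
```

Request:
servo_tool:
  steps:
    - {"dx": 0.015,"dy": 0,"dz": 0,"wx": 0,"wy": 0,"wz": 0}
    - {"dx": 0.03,"dy": 0,"dz": 0,"wx": 0,"wy": 0,"wz": 0}
    - {"dx": 0.045,"dy": 0,"dz": 0,"wx": 0,"wy": 0,"wz": 0}
    - {"dx": 0.05,"dy": 0,"dz": 0,"wx": 0,"wy": 0,"wz": 0}
    - {"dx": 0.05,"dy": 0,"dz": 0,"wx": 0,"wy": 0,"wz": 0}

```text
t: 8.8
tcp_pos: [0.5157, 0.146, 0.2167]
ee_rot: [[0.811, 0.585, 0.0], [0.585, -0.811, 0.0], [0.0, -0.0, -1.0]]
ft_force: [0.3, 0.1, -0.1]
finger_gap: 0.0
```

Run:
```python
from h import *
d=grab('scene');g=d['frame'][90:310,190:420,::-1]
cv2.imwrite('pics/s4.png',cv2.resize(g,None,fx=2.6,fy=2.6,interpolation=cv2.INTER_CUBIC))
```

```text
(no output)
```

View pics/s4.png

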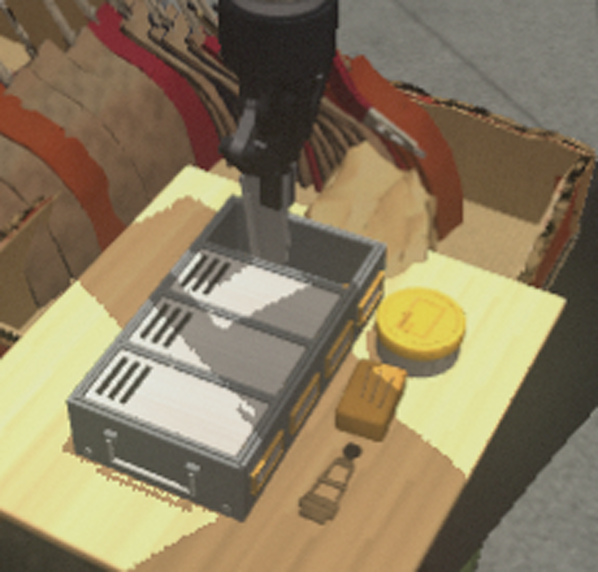

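The lid (250–290, 180–260) is close to upright. A few more millimetres in small steps, watching the force.

Request:
servo_tool:
  steps:
    - {"dx": 0.01,"dy": 0,"dz": 0,"wx": 0,"wy": 0,"wz": 0}
    - {"dx": 0.02,"dy": 0,"dz": 0,"wx": 0,"wy": 0,"wz": 0}
    - {"dx": 0.02,"dy": 0,"dz": 0,"wx": 0,"wy": 0,"wz": 0}
    - {"dx": 0.02,"dy": 0,"dz": 0,"wx": 0,"wy": 0,"wz": 0}

```text
t: 9.18
tcp_pos: [0.518, 0.1478, 0.2165]
ee_rot: [[0.811, 0.585, -0.002], [0.585, -0.811, -0.001], [-0.002, -0.0, -1.0]]
ft_force: [-3.1, -2.2, 1.3]
finger_gap: -0.0003
```

Request:
servo_tool:
  steps:
    - {"dx": 0.005,"dy": 0,"dz": 0,"wx": 0,"wy": 0,"wz": 0}
    - {"dx": 0.005,"dy": 0,"dz": 0,"wx": 0,"wy": 0,"wz": 0}
    - {"dx": 0.005,"dy": 0,"dz": 0,"wx": 0,"wy": 0,"wz": 0}

```text
t: 9.43
tcp_pos: [0.5181, 0.1479, 0.2165]
ee_rot: [[0.811, 0.585, -0.003], [0.585, -0.811, -0.002], [-0.003, -0.0, -1.0]]
ft_force: [-4.2, -4.0, 3.4]
finger_gap: 0.0001
```

The lid is at its open stop: 6 N with no further movement. I back off and rise away.

Request:
servo_tool:
  steps:
    - {"dx": -0.03,"dy": 0,"dz": 0,"wx": 0,"wy": 0,"wz": 0}
    - {"dx": -0.1,"dy": 0,"dz": 0,"wx": 0,"wy": 0,"wz": 0}
    - {"dx": -0.2,"dy": 0,"dz": 0,"wx": 0,"wy": 0,"wz": 0}
    - {"dx": -0.35,"dy": 0,"dz": -0.1,"wx": 0,"wy": 0,"wz": 0}
    - {"dx": -0.45,"dy": 0,"dz": -0.3,"wx": 0,"wy": 0,"wz": 0}
    - {"dx": -0.5,"dy": 0.2,"dz": -0.5,"wx": 0,"wy": 0,"wz": 0}
    - {"dx": -0.5,"dy": 0.4,"dz": -0.5,"wx": 0,"wy": 0,"wz": 0}
    - {"dx": -0.5,"dy": 0.6,"dz": -0.5,"wx": 0,"wy": 0,"wz": 0}
    - {"dx": -0.5,"dy": 0.6,"dz": -0.5,"wx": 0,"wy": 0,"wz": 0}
    - {"dx": -0.5,"dy": 0.6,"dz": -0.5,"wx": 0,"wy": 0,"wz": 0}

```text
t: 10.27
tcp_pos: [0.5112, -0.0095, 0.3174]
ee_rot: [[0.813, 0.582, 0.004], [0.582, -0.813, -0.0], [0.003, 0.003, -1.0]]
ft_force: [0.5, -0.3, 0.4]
finger_gap: -0.0001
```

Run:
```python
from h import *
d=grab('scene');g=d['frame'][90:310,190:420,::-1]
cv2.imwrite('pics/s5.png',cv2.resize(g,None,fx=2.6,fy=2.6,interpolation=cv2.INTER_CUBIC))
o=telemetry.get_obs();print(o['ft_force'],abs(o['qd']).max(),o['t'])
yaw=np.radians(35.77);c,s=np.cos(yaw),np.sin(yaw)
piv=np.array([.5414-.022*c,.1635-.022*s,.1645])
for a in(1.3,1.45,1.57,1.75):
    q=[piv+np.array([-c*np.cos(a)*.073-s*y,-s*np.cos(a)*.073+c*y,.073*np.sin(a)]) for y in(.024,-.024)]
    print(a,((proj(d,q)-[190,90])*2.6).round())
```

```text
[-0.11351748 -0.21147458 -0.83455036] 0.04237528505288477 10.3167
1.3 [[274. 186.]
 [304. 147.]]
1.45 [[260. 179.]
 [291. 140.]]
1.57 [[249. 175.]
 [279. 137.]]
1.75 [[231. 171.]
 [263. 133.]]
```

View pics/s5.png

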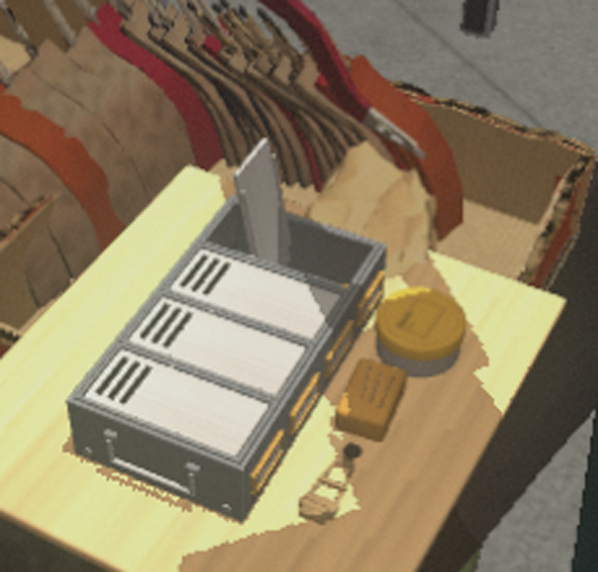

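The top corners of the lid are at about (235,173) and (265,138), which matches roughly 1.7 rad. The bystanders have not moved and the arm is clear, so I hand the job in.

```bash
python3 -c "
from bench import bot;print(bot.close_job())"
```

```text
the job is handed in; nothing more can be done
None
```

I found the free lid, opened it to its stop and handed the job in after about 10 s of robot time.

- **Finding it:** I pressed the rightmost lid first. It gave way at about 2.5 N, so it was the free one and the other three were never touched.
- **Opening it:** I pressed its rear end 19 mm down, which raised the front edge to about 1 rad. I then pushed it from the front until it met the open stop, with a force of about 7 N at the stop.
- **Last checks:** The final picture puts the lid at roughly 1.7 rad. The tin, wax block and buckle look unmoved, though I judged that by eye. The arm is clear of everything and the force reads about zero.
- **Disagreements:** One check disagreed. My first pose fit from the rim corners came out a few millimetres too large, so I took the case's pose from the lid outlines instead. The first move calls were also refused for missing fields and then re-sent, without moving anything.

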